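# Nudge the pine block home against fence and stop

### The job

Get the light pine block ready for marking out: push it along the table with the fingertips until its long side lies flush against the dark wooden fence and its end butts against the red stop (not the yellow one). Only push it: do not lift, tip or carry it. Leave all the other loose things where they are, and finish with the hand clear of everything.

Things in the scene. Friction and masses are not known exactly. Their poses are not given: they have to be found in the camera images.
- block: Loose light pine block, a short piece of stud lying flat, 64 (its x) x 160 (its y, the long way) x 38 mm high, about 0.2 kg, slides on the table. Origin: centre of its underside. It starts on the robot's side of the fence, 10 to 60 mm or so short of it, askew by up to 0.4 rad to it, and between the two stops along y.
- fence: Straight dark brown wooden rail, 40 mm thick, 560 mm long, 40 mm high. Fixed to the table. Origin: at table height on the middle of its working face, which looks to the fence's own -x (towards the robot); y runs along the face, the rail lies from x = 0 to 0.04. A block lying flush has its origin at x = -0.032 in this frame and its axes parallel to the fence's.
- red_stop: Red stop against the fence's face near one end (left or right), 0.20 to 0.25 m from its middle. Fixed to the table. 50 mm (x, out from the face) x 40 (y, along it) x 50 high; 66 to the top of its black knob. Origin: centre of the 50 x 40 underside, at fence x = -0.025, same yaw; its stop face is 20 mm towards the other stop. The pine block butted to it lies 100 mm off along y, origin to origin.
- yellow_stop: Yellow stop, same shape, sizes, origin and axes as the red one, at the other end of the fence. Not to be used. Fixed to the table.
- jar: Loose bystander, to be left alone: amber jar of screws, 56 mm across, 60 mm high, steel lid. Origin: centre of its underside. Stands in front of one end of the fence.
- tape: Loose bystander, to be left alone: orange tape measure standing upright, about 76 x 36 x 60 mm high. Origin: underside. Stands in front of the other end of the fence.
- screwdriver: Loose bystander, to be left alone: screwdriver lying beyond the fence, roughly parallel to it, its x along the shaft. Origin: on its underside.
- glue: Loose bystander, to be left alone: white glue bottle with green label and orange cap, 56 mm across, 170 mm high. Origin: centre of its underside. To one side of the fence.
- mug: Loose bystander, to be left alone: blue mug, 80 mm across, 90 mm high, handle at its +y. Origin: centre of its underside. To the other side of the fence.
- offcut: Loose bystander, to be left alone: dark hardwood offcut, 45 x 90 x 38 mm high. Origin: centre of its underside. Lies towards the robot, left of the middle.
Things that resemble listed ones, but are neither listed nor needed, are in the scene too. Several things look just like the block: the one meant starts farthest to the robot's right. There is more than one size of the red_stop; the one meant has the size given above.

How it is judged:
By the outcome, as a careful person would: the job done as asked, in the order asked, and still so for the second after the job is handed in, with the robot touching nothing.
It also fails if it takes over 67 s, if anything falls off the work surface, if the arm or the gripper's body presses on something with over 40 N, if the wrist force passes 120 N, or if a joint passes its speed limit or range.

### The arm

A 6-joint arm with a two-finger parallel gripper is mounted at the origin on the work surface. World frame = base frame: x ahead of the robot, y to its left, z up, the work surface at z = 0. Lengths are in m, angles in rad, forces in N, time in s.
With the tool pointing down it reaches from about 0.325 to 0.75 m from the base axis. Payload 7.6 kg.
Tool frame: the origin (TCP) lies midway between the tips of the shut fingers; the grasp point (between the pads) lies 19 mm behind it (env.grasp_offset is the distance from the TCP to the grasp point, in m); z points along the fingers, y is the line along which they close (so a half turn about z gives the same grasp; the last joint's range is limited). The gripper opens to 85 mm and grips with 20 to 120 N. Pads are 22 mm wide; open, the fingers measure 114 mm over their backs; the gripper's body (76 mm by 85 mm) begins 54 mm behind the grasp point. The pads swing forward as they close: fully open they stand 13 mm farther back than shut.
Start: joints at [1.175, 0.052, 1.401, -0, 1.689, -0.07], TCP at [0.168, 0.497, 0.231] pointing down, gripper open.
Joint ranges: [-2.9, 2.9], [-0.91, 2.17], [0.12, 2.37], [-1.06, 4.2], [0.26, 2.73], [-2.93, 2.93]. Speed limits (rad/s): [2.57, 2.57, 3.01, 3.14, 3.14, 3.14].

### API

Orientations are given as a unit quaternion [w, x, y, z].
In Python, from rig import env gives the robot as it stands.
- The arm moves only by the shell command python3 -m jog 'ROWS' [OPENING] [FORCE]. ROWS is JSON, a list of rows, each a list of 2 entries, a list of its own where there are three numbers: the shift along the world's x, y, z each as a share of 10 cm, from -1 to 1, then the turn, a rotation vector about the world's x, y, z each as a share of 6 degrees, from -1 to 1. In form: [[[x, y, z], [rx, ry, rz]], ...]. A call has 1 to 5 rows; each row shifts and turns the commanded pose from where the row before left it; what a row does not reach is not made up. A row lasts 1/8 s, in which the tool goes at most 62.5 mm and 10.7 degrees, less where a joint would pass 70% of its speed; a pose out of reach is approached as far as the arm can. A call with a number of a shift or a turn outside -1 to 1 is refused whole. A call with a gripper value outside its range is refused whole. OPENING is the opening, from 0 (shut) to 1 (fully open), set as the call begins (- or left out, the last holds). The fingers move at their own pace and stop on an object; FORCE is the grip in N (left out, the last holds). Time passes only in rows, so rows that do not move let the fingers close. It gives the time, the measured TCP pose, the force, the opening and the grip force at its end, in the units of the state.
- env.read_state(): the state, without advancing time (a new reading comes with each control period).
- env.get_image(name): name is "scene" or "side" or "wrist"; returns a dict with "frame" (420x560x3 uint8, blue, green, red), "depth" (420x560 float32, m along the optical axis (not along the pixel's ray), 0 where there is no reading), "camera_matrix" (3x3 intrinsics, pixels), "k1" (the pictures are not rectified: a ray, as slopes to the right and down, at radius r is drawn at 1 + k1 r^2 times it, then the intrinsics apply), "T" (4x4, takes a point from camera to world coordinates). Camera axes: x right, y down, z forward; pixel columns grow to the right and rows downward; lengths in m; the calibration is good to about 2 mm. A picture is of the moment at which its call begins.
- env.job_done(): hands the job in; it is judged then, once.
The state is a dict: "time": time; "joint_pos": joint angles; "qvel": joint speeds; "tau": joint torques, N m; "position": TCP position; "ee_rot": TCP orientation; "ft_force": force on the tool from outside, world axes, zero at the start; "torque": the same for the moment, N m; "width": opening from 0.0 (shut) to 1.0 (fully open); "grip_force": force on a finger pad.
Only numpy, scipy, OpenCV 4.12 (cv2) and the standard library are available. Lean on these libraries where they do the work, as an engineer would, in place of code of your own. Each camera call takes 0.05 s, during which the arm holds its last target. There are 200 camera calls.

## Working session

There is one attempt and no reset: what is moved stays moved. The work goes in short steps, Python scripts to look and compute and a shell command to move; the robot and the scene stay as the last step left them, time stands still between calls to the robot, and variables do not carry over. Pictures are saved under pics/ and viewed, at most 10 in all, crops included, and the job is handed in when it is done.

```bash
ls; mkdir -p pics; cat > h.py <<'E'
import numpy as np,cv2,pickle
from rig import env
def grab(n):
    d=env.get_image(n); pickle.dump(d,open(f'{n}.pkl','wb')); return d
def load(n): return pickle.load(open(f'{n}.pkl','rb'))
def ray(d,u,v):
    K=np.array(d['camera_matrix']); a=(u-K[0,2])/K[0,0]; b=(v-K[1,2])/K[1,1]
    x,y=a,b
    for _ in range(20):
        s=1+d['k1']*(x*x+y*y); x,y=a/s,b/s
    return np.array([x,y,1.])
def atz(d,u,v,z):
    T=np.array(d['T']); r=T[:3,:3]@ray(d,u,v); o=T[:3,3]; return o+r*(z-o[2])/r[2]
def dep(d,u,v):
    T=np.array(d['T']); return T[:3,:3]@(ray(d,u,v)*d['depth'][int(round(v)),int(round(u))])+T[:3,3]
def proj(d,p):
    T=np.array(d['T']); K=np.array(d['camera_matrix']); c=T[:3,:3].T@(np.array(p)-T[:3,3]); x,y=c[:2]/c[2]
    s=1+d['k1']*(x*x+y*y); return K[0,0]*x*s+K[0,2],K[1,1]*y*s+K[1,2]
E
python3 - <<'E'
from h import *
for n in('scene','side'):
    d=grab(n); cv2.imwrite(f'pics/{n}0.png',cv2.resize(d['frame'],(784,588)))
    print(n,np.round(d['T'],2).tolist(),d['k1'])
print(env.read_state())
E
```

```text
pics
scene [[0.19, 0.69, -0.7, 1.33], [0.98, -0.12, 0.14, -0.15], [0.02, -0.71, -0.7, 0.87], [0.0, 0.0, 0.0, 1.0]] -0.016737083371412248
side [[0.98, -0.14, 0.12, 0.31], [-0.19, -0.69, 0.7, -1.13], [-0.02, -0.71, -0.7, 1.18], [0.0, 0.0, 0.0, 1.0]] 0.036571699422285095
{'time': 0.1, 'joint_pos': array([ 1.17471429e+00,  5.27707663e-02,  1.40162692e+00, -1.62991457e-05,
        1.68860638e+00, -7.02680470e-02]), 'qvel': array([ 0.00050761, -0.00267531, -0.00176487, -0.00028101,  0.00113112,
       -0.00073401]), 'tau': array([ 1.27689564e-03, -3.82582641e+01, -3.60984707e+01, -4.56900659e-05,
        4.77128749e-03, -6.15358840e-05]), 'position': array([0.16790356, 0.49713983, 0.23055635]), 'ee_rot': array([-1.55191403e-04,  1.62188294e-01,  9.86759575e-01, -6.88478945e-04]), 'ft_force': array([0.63283987, 0.09945578, 0.84782532]), 'torque': array([0.02534498, 0.03823953, 0.00060768]), 'grip_force': 0.0, 'width': 1.0065748682845925}
```

View pics/scene0.png

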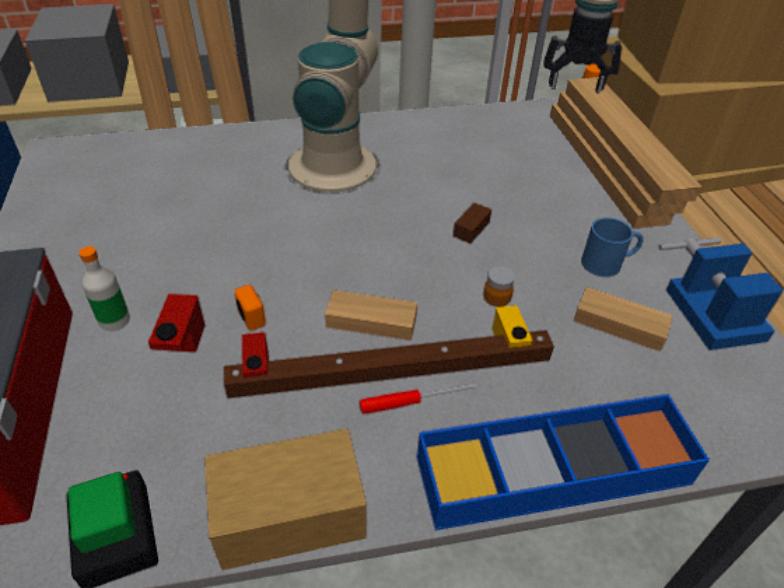

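View pics/side0.png

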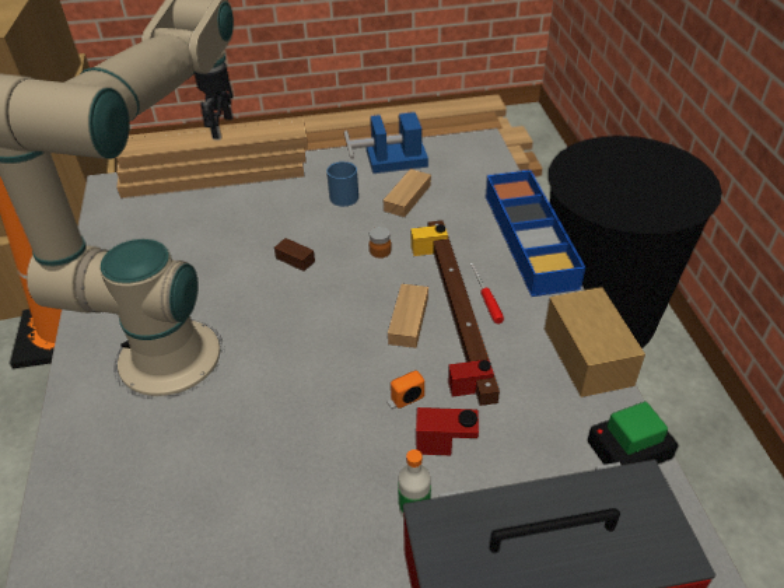

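The scene picture shows pine blocks at (372,314) and (622,318), plus timber stacks at upper right. It also shows red stops at (255,355), against the fence, and (178,322), a larger one standing free. The robot's right is image left, so I want the block at (372,314) and the red stop at (255,355). A close crop will check that.

```bash
python3 - <<'E'
from h import *
d=load('scene'); cv2.imwrite('pics/c1.png',cv2.resize(d['frame'][195:295,150:410],(780,300),interpolation=cv2.INTER_CUBIC))
d=load('side'); cv2.imwrite('pics/c2.png',cv2.resize(d['frame'][145:305,265:365],(500,600*800//600),interpolation=cv2.INTER_CUBIC)[:600*800//600])
im=cv2.resize(d['frame'][150:300,260:370],(440,600),interpolation=cv2.INTER_CUBIC); cv2.imwrite('pics/c2.png',im)
E
```

```text
(no output)
```

View pics/c1.png

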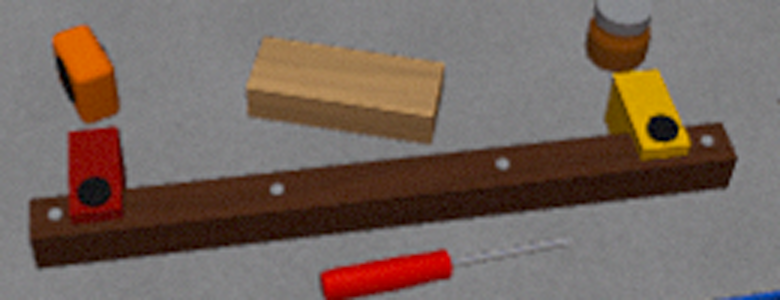

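View pics/c2.png

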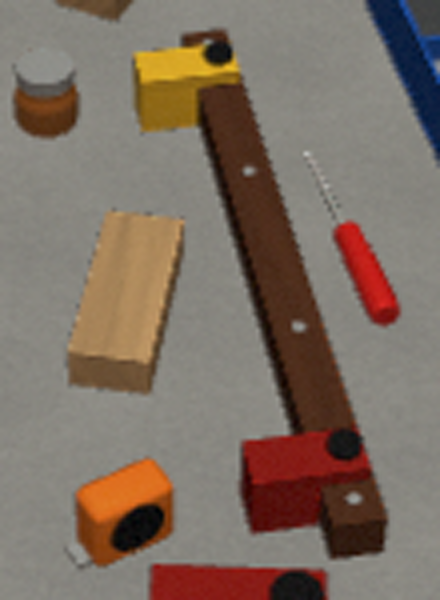

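The crops confirm it: the target block has top corners at (265,38) (444,63) (436,110) (247,89) in c1 and (110,210) (185,219) (152,360) (69,350) in c2. It lies between the small red stop on the fence and the yellow one.

```bash
cat > m.py <<'E'
from h import *
S,D=load('scene'),load('side')
s=lambda U,V:((U+.5)/3-.5+150,(V+.5)/3-.5+195)
e=lambda U,V:((U+.5)/4-.5+260,(V+.5)/4-.5+150)
def tri(a,b):
    p,q=np.array(S['T'])[:3,3],np.array(D['T'])[:3,3]
    r=np.array(S['T'])[:3,:3]@ray(S,*a); t=np.array(D['T'])[:3,:3]@ray(D,*b)
    k=np.linalg.lstsq(np.c_[r,-t],q-p,rcond=None)[0]; A,B=p+r*k[0],q+t*k[1]
    return (A+B)/2,np.linalg.norm(A-B)
for n,a,b,z in [('blk robot-right',(265,38),(69,350),.038),('blk robot-left',(444,63),(110,210),.038),('blk far-left',(436,110),(185,219),.038),('blk far-right',(247,89),(152,360),.038),('fence y-',(30,200),(322,488),.04),('fence y+',(723,124),(182,35),.04),('red in rob',(117,128),(243,441),.05),('yel in rob',(612,72),(142,94),.05),('yel out rob',(657,70),(134,53),.05)]:
    p,g=tri(s(*a),e(*b)); print(n,p.round(4),round(g,4),atz(S,*s(*a),z).round(4)[:2],atz(D,*e(*b),z).round(4)[:2])
for n,a in [('fence face side far',(202,105)),('face near',(290,432))]: print(n,atz(D,*e(*a),.04).round(4))
# depth segmentation by height
for n,d in(('scene',S),('side',D)):
    H,W=d['depth'].shape; P=np.array([[dep(d,u,v) for u in range(0,W)] for v in range(100,330)])
    np.save(n+'_P.npy',P)
E
python3 m.py; python3 - <<'E'
import numpy as np
# height map outlines
for n in('scene','side'):
    P=np.load(f'{n}_P.npy').reshape(-1,3); k=(P[:,2]>.012)&(P[:,2]<.3)&(P[:,0]>.25)&(P[:,0]<.85)&(abs(P[:,1])<.45); P=P[k]
    import cv2
    g=np.zeros((300,450),np.uint8); i=((P[:,0]-.25)*500).astype(int); j=((P[:,1]+.45)*500).astype(int); g[i,j]=255
    g=cv2.morphologyEx(g,cv2.MORPH_CLOSE,np.ones((3,3)))
    m,l=cv2.connectedComponents(g); L=l[i,j]
    for q in range(1,m):
        a=P[L==q]
        if len(a)>40: print(n,len(a),np.percentile(a,2,0).round(3),np.percentile(a,98,0).round(3))
E
```

```text
blk robot-right [ 0.469  -0.0568  0.0342] 0.0029 [ 0.4745 -0.0582] [ 0.4679 -0.0586]
blk robot-left [0.5279 0.089  0.036 ] 0.0011 [0.5304 0.088 ] [0.5274 0.0876]
blk far-left [0.5838 0.0678 0.0373] 0.0035 [0.5827 0.0691] [0.5842 0.0648]
blk far-right [ 0.5282 -0.08    0.0348] 0.0027 [ 0.5326 -0.0813] [ 0.5271 -0.0814]
fence y- [ 0.6219 -0.2507  0.0517] 0.0257 [ 0.6238 -0.2607] [ 0.6189 -0.2283]
fence y+ [0.6336 0.3016 0.0337] 0.0019 [0.6397 0.2973] [0.6317 0.2952]
red in rob [ 0.572  -0.1885  0.0545] 0.0032 [ 0.5694 -0.1899] [ 0.5724 -0.183 ]
yel in rob [0.5782 0.2186 0.0482] 0.0075 [0.5761 0.2213] [0.5788 0.2111]
yel out rob [0.5824 0.259  0.0543] 0.0035 [0.5802 0.2595] [0.583  0.2668]
fence face side far [0.628  0.1982 0.04  ]
face near [ 0.6099 -0.1731  0.04  ]
scene 427 [0.261 0.22  0.014] [0.342 0.304 0.039]
scene 387 [ 0.439 -0.45   0.014] [ 0.472 -0.434  0.122]
scene 466 [ 0.458 -0.237  0.014] [ 0.519 -0.191  0.06 ]
scene 1246 [ 0.484 -0.371  0.017] [ 0.595 -0.299  0.089]
scene 1524 [ 0.485 -0.075  0.014] [0.584 0.076 0.039]
scene 463 [0.489 0.226 0.014] [0.535 0.275 0.061]
sc
[... 240 characters left out ...]
2] [0.849 0.417 0.071]
side 361 [0.254 0.218 0.013] [0.334 0.293 0.044]
side 455 [ 0.446 -0.24   0.013] [ 0.511 -0.199  0.064]
side 1201 [ 0.473 -0.375  0.017] [ 0.583 -0.308  0.092]
side 901 [ 0.473 -0.08   0.015] [0.572 0.075 0.043]
side 277 [0.476 0.222 0.013] [0.524 0.272 0.065]
side 342 [0.543 0.374 0.014] [0.641 0.449 0.044]
side 811 [ 0.568 -0.264  0.014] [ 0.654 -0.193  0.067]
side 1662 [ 0.581 -0.167  0.015] [0.663 0.246 0.063]
side 191 [ 0.703 -0.051  0.013] [0.727 0.047 0.03 ]
side 732 [ 0.798 -0.449  0.016] [ 0.848 -0.384  0.098]
side 1519 [ 0.812 -0.283  0.016] [ 0.849 -0.088  0.104]
side 972 [0.815 0.018 0.014] [0.849 0.418 0.073]
side 73 [0.829 0.078 0.034] [0.85  0.125 0.064]
```

```bash
M="python3 -m jog"; $M '[[[0.25,-0.48,0.1],[0,0,0]],[[0.25,-0.48,0.1],[0,0,0]],[[0.25,-0.48,0.1],[0,0,0]],[[0.25,-0.48,0.1],[0,0,0]],[[0.25,-0.48,0.1],[0,0,0]]]'
$M '[[[0.25,-0.48,0.1],[0,0,0]],[[0.25,-0.48,0.1],[0,0,0]],[[0.25,-0.48,0.1],[0,0,0]],[[0.25,-0.48,0.1],[0,0,0]],[[0,0,0],[0,0,0]]]'
$M '[[[0,0,0],[0,0,0]],[[0,0,0],[0,0,0]]]'
python3 - <<'E'
from h import *
d=grab('wrist'); cv2.imwrite('pics/w1.png',cv2.resize(d['frame'],(784,588))); print(np.round(d['T'],3).tolist())
from m import s,e,S,D
for a in [(54,214),(277,188),(502,163),(707,140)]: print('S',atz(S,*s(*a),.04).round(4))
for a in [(249,170),(299,326),(354,497)]: print('D',atz(D,*e(*a),.04).round(4))
E
```

```text
time: 0.72
position: [0.2933, 0.2558, 0.2813]
ee_rot: [-0.0, 0.162, 0.987, -0.0]
ft_force: [0.6, 0.3, 0.4]
width: 1.002
grip_force: 0.0
time: 1.35
position: [0.394, 0.0627, 0.3213]
ee_rot: [-0.0, 0.165, 0.986, -0.0]
ft_force: [0.0, 1.6, -0.1]
width: 0.999
grip_force: 0.0
time: 1.6
position: [0.3926, 0.0664, 0.3211]
ee_rot: [-0.0, 0.161, 0.987, 0.0]
ft_force: [-0.2, -0.0, -0.2]
width: 1.0
grip_force: 0.0
[[0.318, 0.911, 0.261, 0.325], [0.948, -0.305, -0.088, 0.088], [-0.0, 0.276, -0.961, 0.464], [0.0, 0.0, 0.0, 1.0]]
blk robot-right [ 0.469  -0.0568  0.0342] 0.0029 [ 0.4745 -0.0582] [ 0.4679 -0.0586]
blk robot-left [0.5279 0.089  0.036 ] 0.0011 [0.5304 0.088 ] [0.5274 0.0876]
blk far-left [0.5838 0.0678 0.0373] 0.0035 [0.5827 0.0691] [0.5842 0.0648]
blk far-right [ 0.5282 -0.08    0.0348] 0.0027 [ 0.5326 -0.0813] [ 0.5271 -0.0814]
fence y- [ 0.6219 -0.2507  0.0517] 0.0257 [ 0.6238 -0.2607] [ 0.6189 -0.2283]
fence y+ [0.6336 0.3016 0.0337] 0.0019 [0.6397 0.2973] [0.6317 0.2952]
red in rob [ 0.572  -0.1885  0.0545] 0.0032 [ 0.5694 -0.1899] [ 0.5724 -0.183 ]
yel in rob [0.5782 0.2186 0.0482] 0.0075 [0.5761 0.2213] [0.5788 0.2111]
yel out rob [0.5824 0.259  0.0543] 0.0035 [0.5802 0.2595] [0.583  0.2668]
fence face side far [0.628  0.1982 0.04  ]
face near [ 0.6099 -0.1731  0.04  ]
S [ 0.6408 -0.2429  0.04  ]
S [ 0.6443 -0.0719  0.04  ]
S [0.6494 0.1075 0.04  ]
S [0.6542 0.278  0.04  ]
D [0.6475 0.1095 0.04  ]
D [ 0.643  -0.0712  0.04  ]
D [ 0.6388 -0.2407  0.04  ]
```

View pics/w1.png

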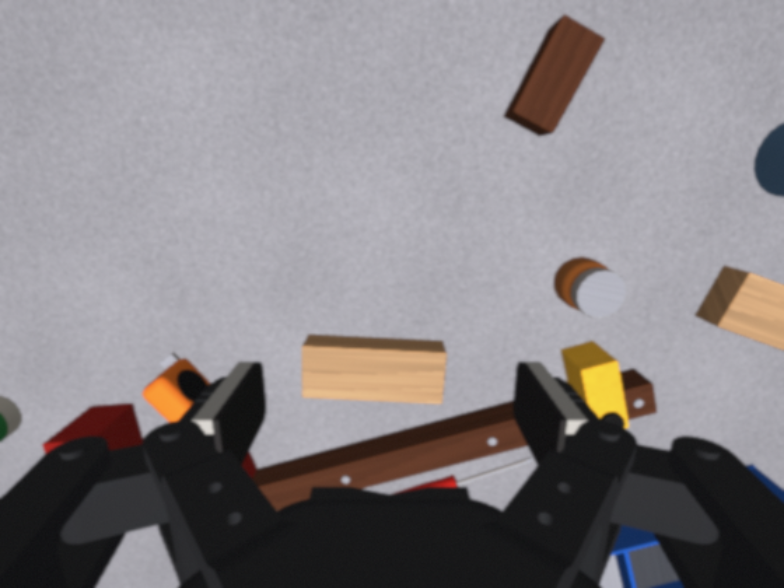

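The wrist picture shows the block at (302–445, 347–403), turned almost like the tool. Its left end is nearer the fence, and the tape (185,385) and jar (600,290) are off to the sides. I'll descend with open fingers behind the long face and check.

```bash
M="python3 -m jog"; $M '[[[0.14,-0.08,-0.5],[0,0,-0.1]],[[0.14,-0.08,-0.5],[0,0,-0.1]],[[0.14,-0.08,-0.5],[0,0,-0.1]],[[0.14,-0.08,-0.5],[0,0,-0.1]],[[0,0,0],[0,0,0]]]' | tail -6
$M '[[[0,0,-0.4],[0,0,0]],[[0,0,-0.4],[0,0,0]],[[0,0,-0.3],[0,0,0]],[[0,0,0],[0,0,0]],[[0,0,0],[0,0,0]]]'
python3 - <<'E'
from h import *
d=load('wrist')
c=np.array([atz(d,u/1.4,v/1.4,.038)[:2] for u,v in [(302,347),(445,352),(442,403),(302,397)]]);print(c.round(4),c.mean(0))
for a,b in((0,1),(3,2)): print(-np.arctan2(*(c[b]-c[a])))
for u,v in [(346,480),(492,441),(639,404)]: print(atz(d,u/1.4,v/1.4,.04).round(4))
E
```

```text
time: 2.28
position: [0.4467, 0.034, 0.1177]
ee_rot: [-0.004, 0.182, 0.983, -0.001]
ft_force: [-0.0, 1.0, 1.1]
width: 1.002
grip_force: 0.0
time: 2.9
position: [0.4506, 0.0339, 0.014]
ee_rot: [0.002, 0.182, 0.983, 0.0]
ft_force: [0.3, 0.7, -0.2]
width: 0.999
grip_force: 0.0
[[ 0.4691 -0.061 ]
 [ 0.5245  0.0858]
 [ 0.584   0.0647]
 [ 0.5261 -0.0838]] [0.52593892 0.00142078]
-0.3610202183879445
-0.37125017371539004
[ 0.6461 -0.0744  0.04  ]
[0.6492 0.106  0.04  ]
[0.6552 0.2768 0.04  ]
```

```bash
M="python3 -m jog"; $M '[[[0,0,-0.1],[0,0,0]],[[0.09,-0.035,0],[0,0,0]],[[0.09,-0.035,0],[0,0,0]],[[0.07,-0.025,0],[0,0,0]],[[0.0,0,0],[0,0,0]]]'|head -4
$M '[[[0.05,-0.02,0],[0,0,0]],[[0.05,-0.02,0],[0,0,0]],[[0.05,-0.015,0],[0,0,0.2]],[[0.05,-0.015,0],[0,0,0.3]],[[0.05,0,0],[0,0,0.3]]]'|head -4
python3 - <<'E'
from h import *
d=grab('scene'); a=cv2.resize(d['frame'][175:285,150:410],(780,330),interpolation=cv2.INTER_CUBIC); cv2.imwrite('pics/p1.png',a)
E
```

```text
time: 3.52
position: [0.4746, 0.0236, 0.0014]
ee_rot: [0.0, 0.183, 0.983, 0.0]
ft_force: [-0.0, -0.5, -0.4]
time: 4.15
position: [0.4992, 0.0168, 0.0012]
ee_rot: [-0.0, 0.14, 0.99, -0.0]
ft_force: [-1.1, -1.1, 0.9]
```

View pics/p1.png

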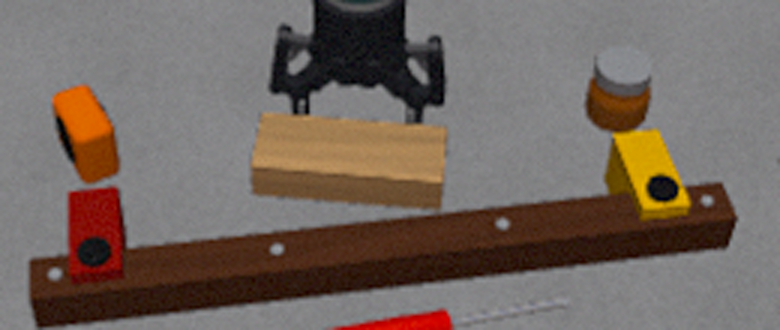

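The fingers push both ends and the block is turning: it now spans (252–446, 115–207), well short of the fence. I'll carry on turning and advancing.

```bash
M="python3 -m jog"; $M '[[[0.05,-0.01,0],[0,0,0.3]],[[0.05,-0.01,0],[0,0,0.3]],[[0.05,-0.01,0],[0,0,0.3]],[[0.05,-0.01,0],[0,0,0.3]],[[0.05,-0.01,0],[0,0,0.3]]]'|head -4
$M '[[[0.04,-0.01,0],[0,0,0.3]],[[0.04,-0.01,0],[0,0,0.3]],[[0.04,-0.01,0],[0,0,0.3]],[[0.04,0,0],[0,0,0.04]],[[0,0,0],[0,0,0]]]'|head -4
python3 - <<'E'
from h import *
d=grab('scene'); a=cv2.resize(d['frame'][175:285,150:410],(780,330),interpolation=cv2.INTER_CUBIC); cv2.imwrite('pics/p2.png',a)
E
```

```text
time: 4.82
position: [0.5244, 0.0118, 0.0013]
ee_rot: [0.0, 0.062, 0.998, 0.0]
ft_force: [-0.4, -0.1, -0.0]
time: 5.45
position: [0.5405, 0.0089, 0.0015]
ee_rot: [0.0, 0.014, 1.0, 0.0]
ft_force: [0.5, 0.8, 0.3]
```

View pics/p2.png

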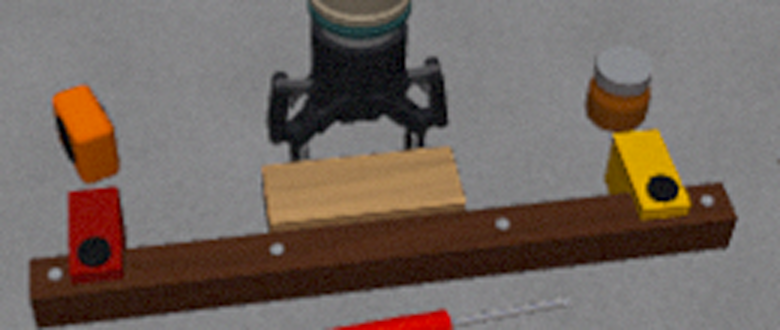

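The block is now parallel to the fence and a few mm short of it (front edge (268,228)–(465,205)). I'll push gently onto the fence, watching the force.

```bash
M="python3 -m jog"; for i in 1; do $M '[[[0.03,0,0],[0,0,0]],[[0.03,0,0],[0,0,0]],[[0.02,0,0],[0,0,0]],[[0.02,0,0],[0,0,0]]]'|head -4
$M '[[[0.02,0,0],[0,0,0]],[[0.02,0,0],[0,0,0]]]'|head -4; done
```

```text
time: 6.0
position: [0.5501, 0.0089, 0.0014]
ee_rot: [-0.0, 0.014, 1.0, 0.0]
ft_force: [-4.1, 0.8, 2.2]
time: 6.25
position: [0.551, 0.0088, 0.0013]
ee_rot: [-0.004, 0.014, 1.0, -0.0]
ft_force: [-31.3, -1.2, 21.6]
```

```bash
M="python3 -m jog"; $M '[[[-0.1,0,0],[0,0,0]],[[-0.2,0,0],[0,0,0]],[[0,0,0.4],[0,0,0]],[[0,0,0.5],[0,0,0]],[[0,0,0],[0,0,0]]]' 0 30|head -4
python3 - <<'E'
from h import *
S=load('scene')
for u,v in [(453,148),(465,196),(262,166),(268,220)]: print(atz(S,(u+.5)/3-.5+150,(v+.5)/3-.5+175,.038).round(4))
E
```

```text
time: 6.88
position: [0.527, 0.0088, 0.0961]
ee_rot: [0.005, 0.014, 1.0, -0.0]
ft_force: [-0.4, 0.8, -0.9]
[0.5605 0.0887 0.038 ]
[0.6147 0.0859 0.038 ]
[ 0.5539 -0.0715  0.038 ]
[ 0.613  -0.0747  0.038 ]
```

```bash
M="python3 -m jog"; $M '[[[0.17,0.32,0],[0,0,0]],[[0.17,0.32,0],[0,0,0]],[[0.17,0.32,0],[0,0,0]],[[0.17,0.32,0],[0,0,0]],[[0,0,0],[0,0,0]]]'|head -4
$M '[[[0,0,-0.4],[0,0,0]],[[0,0,-0.4],[0,0,0]],[[0,0,0],[0,0,0]],[[0,0,0],[0,0,0]]]'
$M '[[[0,-0.1,0],[0,0,0]],[[0,-0.1,0],[0,0,0]],[[0,-0.08,0],[0,0,0]],[[0,-0.05,0],[0,0,0]],[[0,-0.05,0],[0,0,0]]]'|head -4
$M '[[[0,-0.06,0],[0,0,0]],[[0,-0.06,0],[0,0,0]],[[-0.01,-0.06,0],[0,0,0]],[[0,-0.06,0],[0,0,0]],[[-0.01,-0.06,0],[0,0,0]]]'|head -4
python3 - <<'E'
from h import *
d=grab('scene'); a=cv2.resize(d['frame'][175:285,150:410],(780,330),interpolation=cv2.INTER_CUBIC); cv2.imwrite('pics/p3.png',a)
E
```

```text
time: 7.5
position: [0.5922, 0.1388, 0.0898]
ee_rot: [-0.0, 0.013, 1.0, 0.0]
ft_force: [0.2, 0.3, -0.3]
time: 8.0
position: [0.5928, 0.1366, 0.0128]
ee_rot: [0.001, 0.014, 1.0, 0.0]
ft_force: [0.6, -0.1, 0.4]
width: -0.004
grip_force: 0.0
time: 8.62
position: [0.592, 0.0987, 0.0114]
ee_rot: [0.0, 0.014, 1.0, 0.0]
ft_force: [-1.2, 1.7, 1.9]
time: 9.25
position: [0.5901, 0.0684, 0.0114]
ee_rot: [0.0, 0.014, 1.0, -0.0]
ft_force: [-0.5, 2.0, -0.0]
```

View pics/p3.png

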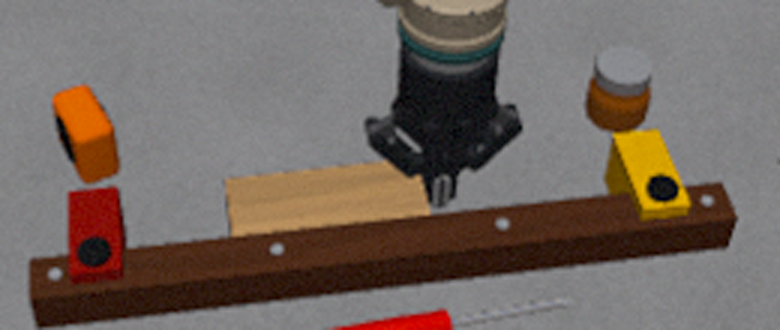

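The block slides along the fence, with its right end now at (228,205), still short of the red stop at (122,235). I'll continue towards it.

```bash
M="python3 -m jog"; for i in 1 2; do $M '[[[0,-0.06,0],[0,0,0]],[[0,-0.06,0],[0,0,0]],[[-0.01,-0.06,0],[0,0,0]],[[0,-0.06,0],[0,0,0]],[[0,-0.06,0],[0,0,0]]]'|head -4; done
$M '[[[0,-0.04,0],[0,0,0]],[[0,-0.03,0],[0,0,0]],[[0,-0.03,0],[0,0,0]],[[0,-0.03,0],[0,0,0]]]'|head -4
$M '[[[0,-0.02,0],[0,0,0]],[[0,-0.02,0],[0,0,0]]]'|head -4
python3 - <<'E'
from h import *
d=grab('scene'); a=cv2.resize(d['frame'][205:285,150:345],(780,320),interpolation=cv2.INTER_CUBIC); cv2.imwrite('pics/p4.png',a)
E
```

```text
time: 9.93
position: [0.589, 0.0385, 0.0113]
ee_rot: [-0.0, 0.014, 1.0, 0.0]
ft_force: [0.2, 2.0, 1.3]
time: 10.55
position: [0.588, 0.0085, 0.0113]
ee_rot: [0.0, 0.014, 1.0, 0.0]
ft_force: [0.4, 1.8, 1.0]
time: 11.05
position: [0.588, -0.0042, 0.0114]
ee_rot: [0.0, 0.014, 1.0, 0.0]
ft_force: [-0.1, 2.3, 0.9]
time: 11.3
position: [0.588, -0.0081, 0.0113]
ee_rot: [0.0, 0.014, 1.0, 0.0]
ft_force: [0.0, 1.7, 1.3]
```

```bash
M="python3 -m jog"; for i in 1 2 3 4; do o=$($M '[[[0,-0.02,0],[0,0,0]],[[0,-0.01,0],[0,0,0]]]'); echo "$o"|sed -n '2p;4p'; f=$(echo "$o"|sed -n 's/ft_force: \[[^,]*, \([0-9-]*\).*/\1/p'); [ "$f" -gt 8 ] && break; done
```

```text
position: [0.5881, -0.0112, 0.0114]
ft_force: [-0.8, 2.4, 1.1]
position: [0.588, -0.0142, 0.0114]
ft_force: [0.1, 2.1, 1.8]
position: [0.588, -0.0164, 0.0114]
ft_force: [0.4, 7.8, 2.3]
position: [0.5881, -0.0165, 0.0114]
ft_force: [0.0, 20.3, 2.8]
```

```bash
M="python3 -m jog"; $M '[[[0,0.1,0],[0,0,0]],[[0,0.3,0],[0,0,0]],[[0,0,0.4],[0,0,0]],[[0,0,0.5],[0,0,0]],[[0,0,0],[0,0,0]]]'|sed -n '2p;4p'
$M '[[[-0.2,-0.25,0],[0,0,0]],[[-0.2,-0.3,0],[0,0,0]],[[-0.2,-0.3,0],[0,0,0]],[[-0.15,-0.3,0],[0,0,0]],[[0,0,0],[0,0,0]]]' 1|sed -n '2p;4,5p'
python3 - <<'E'
from h import *
d=grab('scene'); a=cv2.resize(d['frame'][175:285,150:410],(780,330),interpolation=cv2.INTER_CUBIC); b=grab('side')['frame'];b=cv2.resize(b[190:290,270:370],(260,260),interpolation=cv2.INTER_CUBIC); a=cv2.copyMakeBorder(a,0,260,0,0,0); a[330:,:260]=b; cv2.imwrite('pics/p5.png',a)
E
```

```text
position: [0.5905, 0.0193, 0.1064]
ft_force: [0.5, -0.0, -0.7]
position: [0.5118, -0.097, 0.1004]
ft_force: [1.4, 0.8, 0.3]
width: 0.996
```

View pics/p5.png

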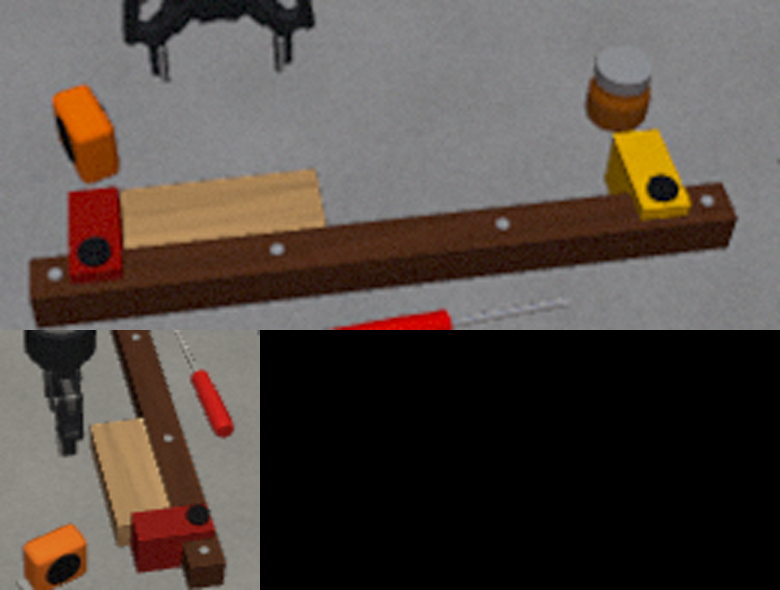

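The block sits at (122–325, 170–247), flush with the fence and against the red stop. One gentle press on the long side will make sure of it.

```bash
M="python3 -m jog"; $M '[[[0,0.05,-0.5],[0,0,0]],[[0,0.05,-0.46],[0,0,0]],[[0,0,0],[0,0,0]],[[0.1,0,0],[0,0,0]],[[0.1,0,0],[0,0,0]]]'|sed -n '2p;4p'
for i in 1 2 3 4 5 6; do o=$($M '[[[0.03,0,0],[0,0,0]],[[0.01,0,0],[0,0,0]]]'); echo "$o"|sed -n '2p;4p'; f=$(echo "$o"|sed -n 's/ft_force: \[\(-*[0-9]*\).*/\1/p'); [ "$f" -lt -8 ] && break; done
$M '[[[-0.05,0,0],[0,0,0]],[[-0.3,0,0],[0,0,0]],[[-0.2,0,0.4],[0,0,0]],[[0,0,0.5],[0,0,0]],[[0,0,0.5],[0,0,0]]]'|sed -n '2p;4p'
$M '[[[-0.2,0.2,0.4],[0,0,0]],[[0,0,0],[0,0,0]],[[0,0,0],[0,0,0]]]'|sed -n '2p;4p'
python3 - <<'E'
from h import *
a=cv2.resize(grab('scene')['frame'][195:285,150:345],(780,360),interpolation=cv2.INTER_CUBIC); cv2.imwrite('pics/p6.png',a)
E
```

```text
position: [0.5356, -0.0854, 0.008]
ft_force: [-0.2, 0.2, -0.7]
position: [0.5376, -0.0852, 0.0059]
ft_force: [-0.2, 0.1, -0.0]
position: [0.5411, -0.0851, 0.0054]
ft_force: [-0.3, -0.4, 0.1]
position: [0.5452, -0.0851, 0.0053]
ft_force: [-0.4, 0.1, -0.4]
position: [0.5486, -0.085, 0.0053]
ft_force: [-6.5, -0.4, 4.3]
position: [0.5485, -0.085, 0.0052]
ft_force: [-31.9, 1.2, 23.2]
position: [0.4978, -0.0851, 0.1469]
ft_force: [0.6, -0.4, 0.4]
position: [0.4779, -0.0651, 0.1846]
ft_force: [0.0, -0.0, -0.1]
```

View pics/p6.png

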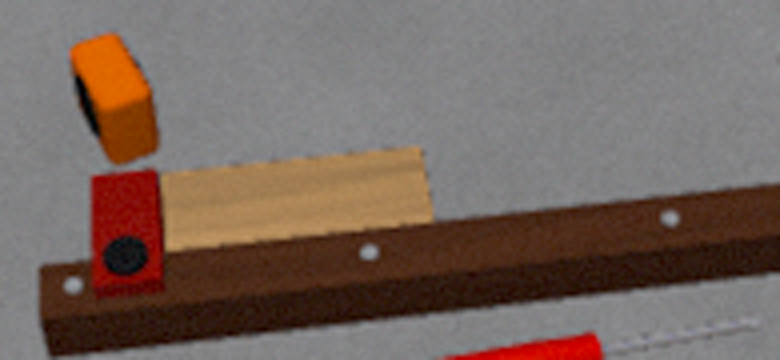

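The block is flush and butted (162–432, 147–250), the tape and screwdriver haven't moved, and the hand is clear.

```bash
python3 -c "from rig import env; print(env.job_done())"
```

```text
the job is handed in; nothing more can be done
None
```

The pine block was pushed flush against the fence and butted to the red stop, with the other loose things left where they were and the hand clear. The job is handed in, but no verdict came back.

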